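Square a boxed unit into the corner fence

ROBOT

A 7-joint arm with a two-finger parallel gripper is mounted at the origin on a cart in front of the work surface, level with it; the furniture and walls round the work are solid. World frame = base frame: x ahead of the robot, y to its left, z up, the work surface at z = 0. Lengths are in m, angles in rad, forces in N, time in s.
With the tool pointing down it reaches from about 0.4 to 0.875 m from the base axis. Payload 6.5 kg.
Tool frame: the origin (TCP) lies on the centre line of the jaws, within the pads' length; the fingertips stand 25 mm ahead of it and the grasp point (between the pads) lies 6 mm ahead of it; y points along the fingers, z is the direction in which the jaws open and shut, and the axes are right-handed (so a half turn about y gives the same grasp; the last joint's range is limited). The gripper opens to 88 mm and grips with 3 to 60 N. Pads are 18 mm wide; open, the fingers measure 123 mm over their backs; the gripper's body (75 mm by 187 mm) begins 45 mm behind the grasp point.
Start: joints at [-1.337, 0.536, -0.004, 1.538, 0.003, 1.067, -0.071], TCP at [0.192, 0.621, 0.264] pointing down, gripper open.
Joint ranges: [-2.7, 2.7], [-0.37, 2.16], [-1.27, 1.26], [0.24, 2.4], [-1.31, 4.45], [0.19, 1.91], [-2.76, 2.76]. Speed limits (rad/s): [2.39, 2.39, 3.14, 3.14, 3.14, 3.14, 3.14].

INTERFACE

Orientations are given as a unit quaternion [x, y, z, w].
In Python, from plant import * gives the robot as it stands.
- The arm moves only by the tool drive_tool, never from a script. Its argument "motion" is a list of rows, each an object with "grip": the opening in per cent of the stroke, from 0 (shut) to 100 (fully open); "translation": the shift along the tool's x, y, z in cm, a list of three; "rot": the turn, a rotation vector about the tool's x, y, z in rad, a list of three. A call has 1 to 5 rows; each row shifts and turns the pose as measured when the row begins, along the tool's axes as they then stand; what a row does not reach is not made up. A row lasts 1/12 s, in which the tool goes at most 41.7 mm and 7.16 degrees, less where a joint would pass 70% of its speed; a pose out of reach is approached as far as the arm can. A call with a gripper value outside its range is refused whole. The fingers move at their own pace and stop on an object; the grip force is fixed at half the most. Time passes only in rows, so rows that do not move let the fingers close. It gives the time, the measured TCP pose, the force and the opening at its end, in the units of the state.
- read_state(): the state, without advancing time (a new reading comes with each control period).
- get_image(name): name is "scene" or "top"; returns a dict with "image" (420x560x3 uint8, red, green, blue), "fov_y" (degrees; the focal length in pixels is half the picture's height over the tangent of half this angle, whatever the lens; pixels are square), "cx", "cy" (the principal point, pixels), "cam_to_world" (4x4, takes a point from camera to world coordinates). Camera axes: x right, y down, z forward; pixel columns grow to the right and rows downward; lengths in m; the calibration is good to about 2 mm. A picture is of the moment at which its call begins. There is no depth.
- close_job(): hands the job in, once; it reports no verdict.
Trained networks look in the newest picture that a camera, given by its name, has taken for a name from the list of things; names that differ only in an ending like _2 or _b are one class to them, and where a whole thing is asked for, a point or a joint stands for the part that bears it (a point fixed in the world has none). Each returns a list of dicts, best first, with "confidence" (0 to 1); they miss things now and then, are a little off and sometimes report something else, mostly with a low value. They report only what shows in the picture. A call takes as long as a camera call. They do not tell look-alikes from the thing itself.
- boxes_of(camera, name): "centre" ([row, column] as shares, 0 to 1, of the picture: columns of its width, rows of its height, amid what is visible of it).
- spot_point(camera, name): "centre" ([row, column] as shares, 0 to 1, of the picture: columns of its width, rows of its height: a listed point, or the origin of a listed thing).
The state is a dict: "clock": time; "q": joint angles; "joint_velocities": joint speeds; "joint_efforts": joint torques, N m; "position": TCP position; "orientation": TCP orientation; "force": force on the tool from outside, world axes, zero at the start; "moment": the same for the moment, N m; "width": finger opening in m.
Only numpy, scipy, OpenCV 4.12 (cv2) and the standard library are available. Lean on these libraries where they do the work, as an engineer would, in place of code of your own. Each camera call takes 0.05 s, during which the arm holds its last target. There are 200 camera calls.

TASK

Push the loose grey box along the bench top into the inside corner of the aluminium fence, until one of its long sides lies flat against the long bar and a short side lies against the short bar. Only push it with the fingers: do not grip, lift or tip it, and leave the other things on the bench alone. Then back the hand away from it.

Things in the scene. Friction and masses are not known exactly. Their poses are not given: they have to be found in the camera images.
- boxed_unit: loose grey cardboard box without film, in front of the fence; 102 mm along its x, 118 mm along its y (long sides), 43 mm high, 0.17 to 0.33 kg, free to slide. Origin: centre of its underside, z up. Starts within 0.45 rad of square to the fence, +x side facing the long bar; home, its axes are parallel to the fence's and its origin is at (-0.051, -0.059, 0) in the fence's frame
- fence: L-shaped aluminium fence, fixed. Origin: inside corner at bench level, z up. The long bar runs 260 mm along its -y, inner face at x = 0; the short bar 130 mm along its -x, inner face at y = 0. Bars 25 mm high, 16 mm thick; screw feet 10 mm high reach 39 mm outside the inner faces. The box starts inside the corner (-x, -y side), clear bench between
- tape_roll_brown: roll of brown tape lying flat, 104 mm across, 48 mm high, to the left of the fence; a bystander that does not give way. Origin: centre of its underside
- stop_block: black stop block with a thumb screw, 40 x 85 x 49 mm, loose, at the left; a bystander. Origin: centre of its underside
- counter: white round hand tally counter, 44 x 50 mm, 27 mm high, loose, between the short bar and the bench's front edge; a bystander. Origin: centre of its underside
- hex_key: hex key with a red handle, 94 mm long, 12 mm high, loose, lying on the left; a bystander. Origin: centre of its underside
Things that resemble listed ones, but are neither listed nor needed, are in the scene too. There is more than one size of the boxed_unit; the one meant has the size given above.

How it is judged:
At the end, for the whole second after the job is handed in: The box lies flat and still on the bench in the corner: gaps to the long and the short bar under 4 mm, square to the fence within 2 degrees, its long side along the long bar (x of boxed_unit in the frame of fence between -0.055 and -0.048 m and y of boxed_unit in the frame of fence between -0.063 and -0.056 m and angle between the x axis of boxed_unit and the x axis of fence, either way round below 0.035 rad and height (world z) of boxed_unit below 0.004 m and angle between boxed_unit's own z axis and vertical below 0.05 rad and linear speed of boxed_unit below 0.01 m/s); the robot touches nothing.
It fails at once if the box is lifted off the bench (more than 8 mm) or tipped (more than 0.15 rad) (height (world z) of boxed_unit above 0.008 m or angle between boxed_unit's own z axis and vertical above 0.15 rad).
It fails at once if the counter, the stop block or the hex key is moved by more than 15 mm, or the fingers press on the tape roll with over 5 N (distance of any of counter, stop_block, hex_key from where it was at the start of the episode above 0.015 m or contact force between the fingers and tape_roll_brown above 5 N).
It also fails if it takes over 58 s, if anything falls off the work surface, if the arm or the gripper's body presses on something with over 40 N, if the wrist force passes 120 N, or if a joint passes its speed limit or range.

## Working session

There is one attempt and no reset: what is moved stays moved. The work goes in short steps, Python scripts to look and compute and a tool call to move; the robot and the scene stay as the last step left them, time stands still between calls to the robot, and variables do not carry over. Pictures are saved under pics/ and viewed, about 8 in all and at most 12, crops included, and the job is handed in when it is done.

Besides the shell and the picture viewer there is one more tool, called after "Request:" as a command line: name --argument value ..., lists and objects as JSON in quotes. drive_tool: Moves the arm, as the interface text tells. Its arguments: {"type":"object","properties":{"motion":{"type":"array"}},"required":["motion"]}

```bash
mkdir -p pics; cat > h.py <<'E'
from plant import *
import numpy as np, cv2
from scipy.spatial.transform import Rotation as R
def cam(n):
    d=get_image(n); return d
def K(d):
    h=d["image"].shape[0]; f=h/2/np.tan(np.radians(d["fov_y"])/2); return f,d["cx"],d["cy"]
def ray(d,u,v,z):
    f,cx,cy=K(d);T=np.array(d["cam_to_world"]);r=T[:3,:3]@np.array([(u-cx)/f,(v-cy)/f,1]);o=T[:3,3]
    return o+r*(z-o[2])/r[2]
def proj(d,P):
    f,cx,cy=K(d);T=np.array(d["cam_to_world"]);p=T[:3,:3].T@(np.array(P)-T[:3,3]); return np.array([p[0]/p[2]*f+cx,p[1]/p[2]*f+cy])
def save(d,name): cv2.imwrite("pics/"+name,cv2.cvtColor(d["image"],cv2.COLOR_RGB2BGR))
E
python3 - <<'E'
from h import *
for n in("scene","top"):
    d=cam(n);save(d,n+"0.png");print(n,d["fov_y"],d["cx"],d["cy"],np.round(d["cam_to_world"],3).tolist())
    for o in("boxed_unit","fence","tape_roll_brown","stop_block","counter","hex_key"):
        for b in spot_point(n,o)[:3]:
            r,c=b["centre"];u,v=c*560,r*420;print(o,round(b["confidence"],2),round(u),round(v),ray(d,u,v,0).round(3))
s=read_state();print(s)
E
```

```text
scene 50.94019127470199 279.04608751131804 203.6603055919147 [[-0.27, -0.508, 0.818, -0.418], [-0.963, 0.152, -0.224, 0.353], [-0.011, -0.848, -0.53, 0.687], [0.0, 0.0, 0.0, 1.0]]
boxed_unit 0.92 220 221 [0.599 0.245 0.   ]
boxed_unit 0.89 366 219 [ 0.495 -0.148  0.   ]
fence 0.28 306 241 [0.444 0.046 0.   ]
tape_roll_brown 0.65 249 250 [0.449 0.195 0.   ]
stop_block 0.6 163 229 [0.604 0.398 0.   ]
counter 0.62 308 244 [0.431 0.046 0.   ]
hex_key 0.7 208 252 [0.471 0.295 0.   ]
top 51.12769233491968 286.3689129661146 211.88843948508614 [[-0.023, -0.986, 0.167, 0.386], [-0.999, 0.018, -0.032, 0.086], [0.028, -0.168, -0.985, 0.963], [0.0, 0.0, 0.0, 1.0]]
boxed_unit 0.63 203 192 [0.598 0.241 0.   ]
fence 0.86 308 170 [ 0.645  0.003 -0.   ]
tape_roll_brown 0.92 223 262 [0.441 0.194 0.   ]
stop_block 0.76 131 189 [0.607 0.399 0.   ]
counter 0.8 294 259 [0.446 0.04  0.   ]
hex_key 0.78 178 249 [0.471 0.293 0.   ]
{'clock': 0.7, 'q': array([-1.33719546,  0.53635125, -0.00439944,  1.53789334,  0.00261551,
        1.06730461, -0.07121168]), 'joint_velocities': array([ 0.00222557,  0.00039689, -0.00124347,  0.00159815, -0.00086764,
       -0.00031959, -0.0012331 ]), 'joint_efforts': array([-9.40858126e-05, -5.70771003e+01,  9.90417190e-01, -2.51880312e+01,
       -5.61494054e-02,  1.09048578e-02,  2.76623882e-05]), 'position': array([0.19196688, 0.62100505, 0.26375012]), 'orientation': array([-0.69916282,  0.1055715 , -0.10560445,  0.69919504]), 'force': array([0.5794646 , 0.15979059, 0.0339591 ]), 'moment': array([-0.0006545 ,  0.01712461,  0.02706288]), 'width': 0.08768704880537154}
```

```bash
python3 - <<'E'
import cv2
i=cv2.imread("pics/top0.png")[110:330,60:440];cv2.imwrite("pics/top0c.png",cv2.resize(i,None,fx=2.1,fy=2.1,interpolation=cv2.INTER_CUBIC))
E
```

```text
(no output)
```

View pics/top0c.png

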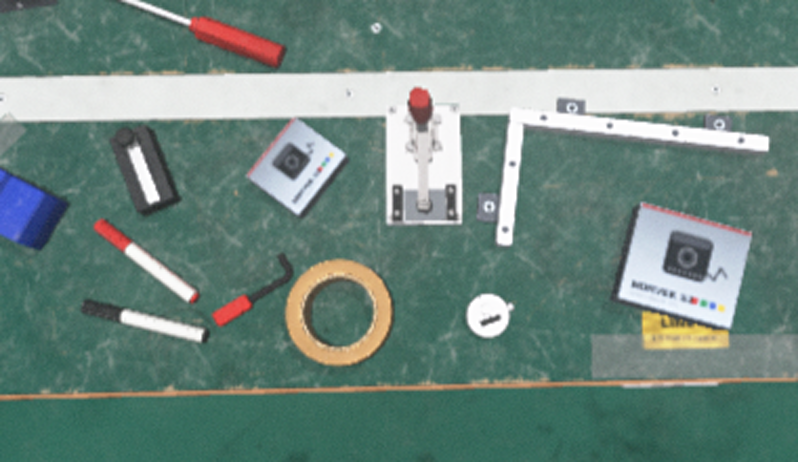

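View pics/scene0.png

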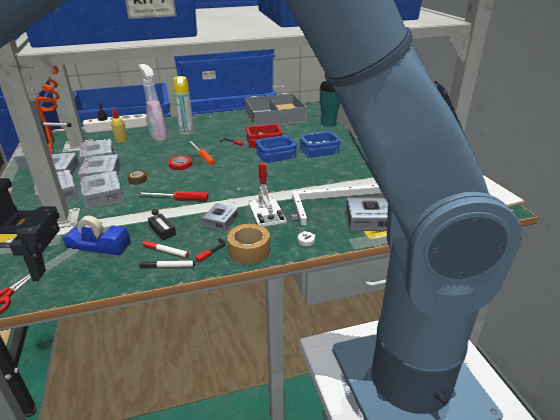

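The top crop shows two candidates for the box. One is the small box left of the clamp, at full-image pixel (203,192). The other is the larger box in front of the fence, at about (385,236) in top and (366,219) in scene. I'll take the larger one, since it sits inside the L. The fence corner is near (308,168), and the counter is at (294,259). I'll check this in a close crop and measure the edges.

```bash
python3 - <<'E'
import cv2
i=cv2.imread("pics/top0.png")[150:290,285:435];cv2.imwrite("pics/top0d.png",cv2.resize(i,None,fx=4,fy=4,interpolation=cv2.INTER_CUBIC))
E
```

```text
(no output)
```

View pics/top0d.png

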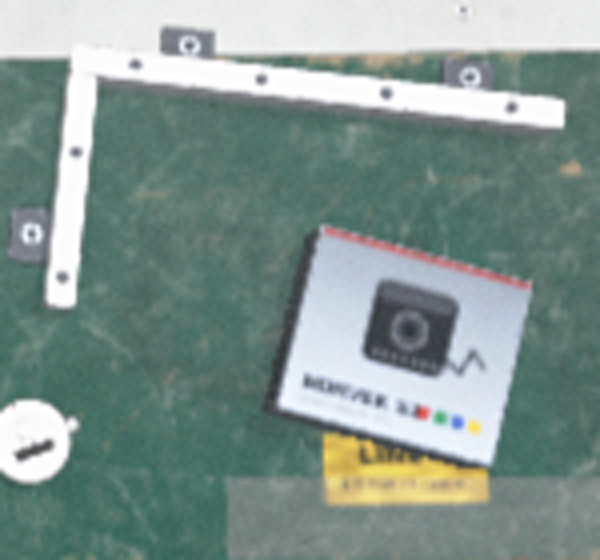

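The crop confirms one large grey box without film, with top-face corners at crop (320,227), (531,285), (491,466) and (278,407). The fence's inner corner is at (97,82), the long bar's end at (563,129) and the short bar's end at (75,307).

```bash
cat >> h.py <<'E'
def meas(d,box,fence,ox,oy,s,zb=.043):
    g=lambda p,z:ray(d,(p[0]+.5)/s-.5+ox,(p[1]+.5)/s-.5+oy,z)[:2]
    B=[g(p,zb) for p in box]; F=[g(p,.025) for p in fence]
    print("box corners",np.round(B,4).tolist(),"sides",[round(np.linalg.norm(B[i]-B[(i+1)%4]),4) for i in range(4)])
    print("fence",np.round(F,4).tolist(),[round(np.linalg.norm(F[0]-F[i]),3) for i in(1,2)])
    a=F[0]-F[1];b=F[0]-F[2];th=np.arctan2(-a[0],a[1]);th2=np.arctan2(b[1],b[0])
    x=(B[0]+B[1]-B[2]-B[3])/2;y=(B[0]+B[3]-B[1]-B[2])/2;tb=np.arctan2(x[1],x[0]);tb2=np.arctan2(-y[0],y[1])
    c=np.mean(B,0);print("fence yaw",th,th2,"box yaw",tb,tb2,"c",c)
    M=np.array([[np.cos(th),np.sin(th)],[-np.sin(th),np.cos(th)]]);print("box in fence",M@(c-F[0]),"dyaw",tb-th)
    print("corners in fence",np.round([(M@(q-F[0])) for q in B],4).tolist())
E
python3 - <<'E'
from h import *
d=get_image("top")
meas(d,[(320,227),(531,285),(491,466),(278,407)],[(97,82),(563,129),(75,307)],285,150,4)
for n,u,v in(("counter",292,260),):print(ray(d,u,v,.027))
q=R.from_quat(read_state()["orientation"]);print(q.as_matrix().round(3))
E
```

```text
box corners [[0.5515, -0.1114], [0.518, -0.223], [0.4225, -0.1948], [0.4558, -0.084]] sides [np.float64(0.1166), np.float64(0.0996), np.float64(0.1156), np.float64(0.0996)]
fence [[0.6383, 0.0041], [0.6074, -0.2534], [0.5133, 0.02]] [np.float64(0.259), np.float64(0.126)]
fence yaw -0.11921269427904502 -0.1263661312566184 box yaw -0.28287859943555804 -0.2917000223541304 c [ 0.48697733 -0.15330364]
box in fence [-0.13149074 -0.17430143] dyaw -0.16366590515651303
corners in fence [[-0.0724, -0.125], [-0.0924, -0.2398], [-0.1905, -0.2231], [-0.1707, -0.1092]]
[0.44149518 0.04647183 0.027     ]
[[ 0.955  0.     0.295]
 [-0.295  0.     0.955]
 [ 0.    -1.     0.   ]]
```

Request:
drive_tool --motion '[{"grip": 45, "translation": [3.1, 0, -2.4], "rot": [0, 0, 0]}, {"grip": 45, "translation": [3.1, 0, -2.4], "rot": [0, 0, 0]}, {"grip": 45, "translation": [3.1, 0, -2.4], "rot": [0, 0, 0]}, {"grip": 45, "translation": [3.1, 0, -2.4], "rot": [0, 0, 0]}, {"grip": 45, "translation": [3.1, 0, -2.4], "rot": [0, 0, 0]}]'

```text
clock: 1.17
position: [0.2997, 0.4639, 0.2623]
orientation: [-0.698, 0.101, -0.098, 0.702]
force: [0.3, 0.2, -0.3]
width: 0.0571
```

Request:
drive_tool --motion '[{"grip": 45, "translation": [3.1, 0, -2.4], "rot": [0, 0, 0]}, {"grip": 45, "translation": [3.1, 0, -2.4], "rot": [0, 0, 0]}, {"grip": 45, "translation": [3.1, 0, -2.4], "rot": [0, 0, 0]}, {"grip": 45, "translation": [3.1, 0, -2.4], "rot": [0, 0, 0]}, {"grip": 45, "translation": [3.1, 0, -2.4], "rot": [0, 0, 0]}]'

```text
clock: 1.58
position: [0.4195, 0.2973, 0.262]
orientation: [-0.697, 0.1, -0.098, 0.703]
force: [0.2, 0.6, -0.8]
width: 0.0398
```

Request:
drive_tool --motion '[{"grip": 45, "translation": [0.9, 0, -4.0], "rot": [0, -0.032, 0]}, {"grip": 45, "translation": [0.9, 0, -4.0], "rot": [0, -0.032, 0]}, {"grip": 45, "translation": [0.8, 0, -4.0], "rot": [0, -0.032, 0]}, {"grip": 45, "translation": [0.7, 0, -4.0], "rot": [0, -0.032, 0]}, {"grip": 45, "translation": [0.6, 0, -4.0], "rot": [0, -0.032, 0]}]'

```text
clock: 2.0
position: [0.4191, 0.089, 0.2613]
orientation: [-0.701, 0.04, -0.043, 0.71]
force: [0.7, 0.0, 0.1]
width: 0.0399
```

Request:
drive_tool --motion '[{"grip": 45, "translation": [0.3, 0, -4.0], "rot": [0, 0, 0]}, {"grip": 45, "translation": [0.3, 0, -4.0], "rot": [0, 0, 0]}, {"grip": 45, "translation": [0.3, 0, -4.0], "rot": [0, 0, 0]}, {"grip": 45, "translation": [0.3, 0, -4.0], "rot": [0, 0, 0]}, {"grip": 45, "translation": [0.3, 0, -4.0], "rot": [0, 0, 0]}]'

```text
clock: 2.42
position: [0.4094, -0.1192, 0.2607]
orientation: [-0.701, 0.037, -0.044, 0.711]
force: [0.9, -0.1, -0.5]
width: 0.0393
```

```bash
cat >> h.py <<'E'
OF=np.array([.638,.004]);YF=-.121
def go(fx,fy,z,yaw=0):
    "tool shift (cm) and turn to reach fence-frame point, tool x at yaw in the fence frame"
    s=read_state();Rm=R.from_quat(s["orientation"]).as_matrix();p=s["position"]
    c,n=np.cos(YF),np.sin(YF);t=np.append(OF+np.array([c*fx-n*fy,n*fx+c*fy]),z)
    yw=YF+yaw;X=np.array([np.cos(yw),np.sin(yw),0]);Rt=np.c_[X,[0,0,-1],np.cross(X,[0,0,-1])]
    r=R.from_matrix(Rm.T@Rt).as_rotvec()
    q=(p[:2]-OF);print("now fence",(c*q[0]+n*q[1]).round(4),(-n*q[0]+c*q[1]).round(4),"z",p[2].round(4),"shift cm",(Rm.T@(t-p)*100).round(2),"after turn",(Rt.T@(t-p)*100).round(2),"rot",r.round(3),"q",s["q"].round(2),"F",s["force"].round(1),"t",s["clock"])
E
python3 -c "
from h import *
go(-.215,-.172,.037)"
```

```text
now fence -0.212 -0.1499 z 0.2607 shift cm [-0.53 22.33 -2.55] after turn [-0.3  22.37 -2.21] rot [-0.015  0.006  0.01 ] q [-0.15  0.15  0.38  2.12 -0.09  0.87  1.74] F [ 0.9 -0.1 -0.5] t 2.4167
```

Request:
drive_tool --motion '[{"grip": 45, "translation": [-0.3, 4, -2.2], "rot": [-0.015, 0.006, 0.01]}, {"grip": 45, "translation": [0, 4, 0], "rot": [0, 0, 0]}, {"grip": 45, "translation": [0, 4, 0], "rot": [0, 0, 0]}, {"grip": 45, "translation": [0, 4, 0], "rot": [0, 0, 0]}, {"grip": 45, "translation": [0, 3, 0], "rot": [0, 0, 0]}]'

```text
clock: 2.83
position: [0.4135, -0.1533, 0.0768]
orientation: [0.708, -0.04, 0.058, -0.702]
force: [0.3, 0.3, 0.6]
width: 0.0395
```

```bash
python3 -c "
from h import *
go(-.215,-.172,.037)
d=get_image('top');save(d,'top1.png')
i=cv2.imread('pics/top1.png')[150:290,285:435];cv2.imwrite('pics/top1d.png',cv2.resize(i,None,fx=4,fy=4,interpolation=cv2.INTER_CUBIC))
"
```

```text
now fence -0.2039 -0.1832 z 0.0768 shift cm [-1.24  3.94  1.13] after turn [-1.11  3.98  1.12] rot [ 0.007 -0.017  0.026] q [ 0.04  0.53  0.25  2.22 -0.33  0.4   1.99] F [0.3 0.3 0.6] t 2.8333
```

View pics/top1d.png

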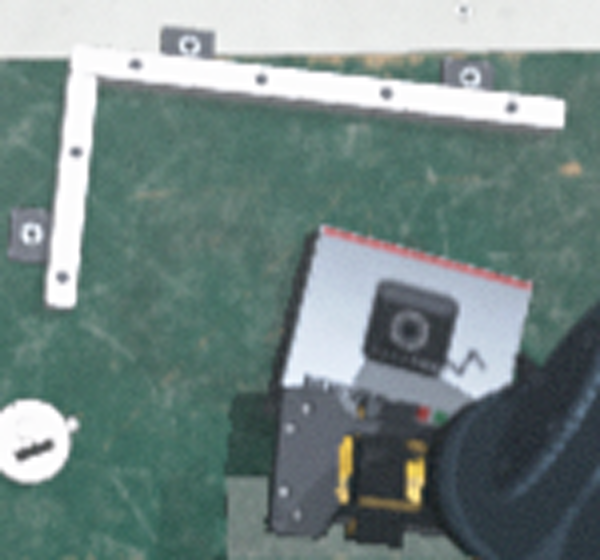

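The box hasn't moved, with corners still at (320,227) and (531,285). The hand hovers over its near edge and is about 1 cm too far forward, so I'll move back and then go down.

Request:
drive_tool --motion '[{"grip": 45, "translation": [-1.2, 0, 0.8], "rot": [0.007, -0.017, 0.026]}, {"grip": 45, "translation": [0, 0, 0], "rot": [0, 0, 0]}]'

```text
clock: 3.05
position: [0.3976, -0.1422, 0.0713]
orientation: [-0.705, 0.048, -0.037, 0.707]
force: [0.1, 0.9, -0.3]
width: 0.0396
```

```bash
python3 -c "
from h import *
go(-.215,-.172,.037)
"
```

```text
now fence -0.221 -0.1741 z 0.0713 shift cm [0.65 3.43 0.2 ] after turn [0.6  3.43 0.21] rot [-0.002  0.001 -0.015] q [ 0.03  0.54  0.25  2.23 -0.32  0.42  1.99] F [ 0.1  0.9 -0.3] t 3.05
```

Request:
drive_tool --motion '[{"grip": 45, "translation": [0.1, 1.7, 0.1], "rot": [0, 0, -0.008]}, {"grip": 45, "translation": [0.1, 1.5, 0.1], "rot": [0, 0, 0]}, {"grip": 45, "translation": [0, 0, 0], "rot": [0, 0, 0]}]'

```text
clock: 3.3
position: [0.4033, -0.1398, 0.0444]
orientation: [-0.705, 0.041, -0.042, 0.707]
force: [-0.8, 0.3, 0.5]
width: 0.0398
```

```bash
python3 -c "
from h import *
go(-.14,-.172,.035)
"
```

```text
now fence -0.2156 -0.1711 z 0.0444 shift cm [ 7.56  0.95 -0.12] after turn [ 7.56  0.94 -0.09] rot [-0.002  0.004  0.002] q [ 0.06  0.6   0.2   2.23 -0.35  0.34  2.02] F [-0.8  0.3  0.5] t 3.3
```

Request:
drive_tool --motion '[{"grip": 45, "translation": [0.4, 0.4, 0], "rot": [0, 0, 0]}, {"grip": 45, "translation": [0.6, 0.4, 0], "rot": [0, 0, 0]}, {"grip": 45, "translation": [0.7, 0.1, 0], "rot": [0, 0, 0]}, {"grip": 45, "translation": [0.7, 0, 0], "rot": [0, 0, 0]}, {"grip": 45, "translation": [0.7, 0, 0], "rot": [0, 0, 0]}]'

```text
clock: 3.72
position: [0.4391, -0.1438, 0.0412]
orientation: [-0.705, 0.038, -0.044, 0.706]
force: [-0.8, 0.5, -0.5]
width: 0.0395
```

Request:
drive_tool --motion '[{"grip": 45, "translation": [0.7, 0, 0], "rot": [0, 0, 0]}, {"grip": 45, "translation": [0.7, 0, 0], "rot": [0, 0, 0]}, {"grip": 45, "translation": [0.7, 0, 0], "rot": [0, 0, 0]}, {"grip": 45, "translation": [0.7, 0, 0], "rot": [0, 0, 0]}, {"grip": 45, "translation": [0.7, 0, 0], "rot": [0, 0, 0]}]'

```text
clock: 4.13
position: [0.4781, -0.1482, 0.0423]
orientation: [-0.705, 0.038, -0.044, 0.706]
force: [-0.9, 0.7, -0.6]
width: 0.0395
```

```bash
python3 -c "
from h import *
go(-.111,-.172,.036)
d=get_image('top');save(d,'top2.png')
i=cv2.imread('pics/top2.png')[150:290,285:435];cv2.imwrite('pics/top2d.png',cv2.resize(i,None,fx=4,fy=4,interpolation=cv2.INTER_CUBIC))
"
```

```text
now fence -0.1403 -0.1704 z 0.0423 shift cm [ 2.93  0.65 -0.17] after turn [ 2.93  0.63 -0.16] rot [-0.002  0.006  0.009] q [ 0.03  0.67  0.23  2.06 -0.34  0.44  1.98] F [-0.9  0.7 -0.6] t 4.1333
```

View pics/top2d.png

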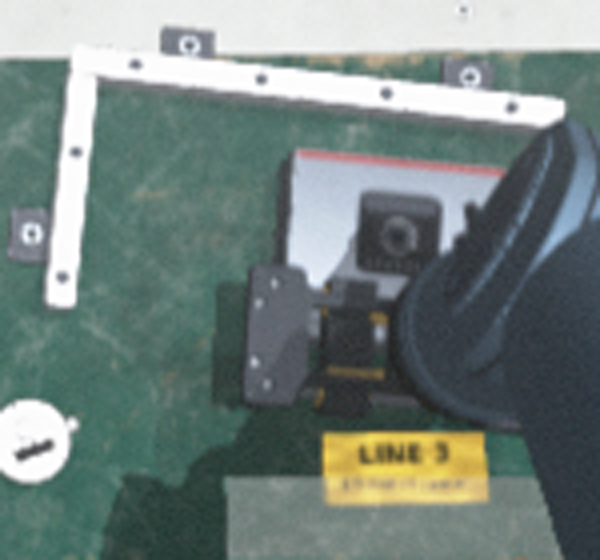

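The box is sliding and squaring up: its far edge now runs from (295,150) to (505,172), parallel to the long bar. I'll keep pushing towards the bar.

Request:
drive_tool --motion '[{"grip": 45, "translation": [0.7, 0.1, 0], "rot": [0, 0, 0]}, {"grip": 45, "translation": [0.7, 0.1, 0], "rot": [0, 0, 0]}, {"grip": 45, "translation": [0.6, 0.1, 0], "rot": [0, 0, 0]}, {"grip": 45, "translation": [0.5, 0, 0], "rot": [0, 0, 0]}]'

```text
clock: 4.52
position: [0.5054, -0.1512, 0.0392]
orientation: [-0.705, 0.038, -0.043, 0.707]
force: [-3.3, 0.5, 1.0]
width: 0.0399
```

Request:
drive_tool --motion '[{"grip": 45, "translation": [0.4, 0, 0], "rot": [0, 0, 0]}, {"grip": 45, "translation": [0.3, 0, 0], "rot": [0, 0, 0]}, {"grip": 45, "translation": [0.2, 0, 0], "rot": [0, 0, 0]}]'

```text
clock: 4.77
position: [0.5087, -0.1515, 0.0379]
orientation: [-0.704, 0.044, -0.039, 0.708]
force: [-4.7, -0.1, 3.1]
width: 0.0401
```

```bash
python3 -c "
from h import *
go(-.111,-.172,.036)
"
```

```text
now fence -0.1095 -0.17 z 0.0379 shift cm [-0.14  0.19 -0.21] after turn [-0.15  0.19 -0.2 ] rot [-0.005  0.004 -0.007] q [ 0.02  0.71  0.24  1.97 -0.34  0.5   1.96] F [-4.7 -0.1  3.1] t 4.7667
```

The hand stopped with about 5 N at fence x -0.1095, so the box is on the long bar. Next I'll back off, rise, turn a quarter turn (the side with joint-7 room) and go behind the box's -y side.

Request:
drive_tool --motion '[{"grip": 45, "translation": [-1.5, 0, 0], "rot": [0, 0, 0]}, {"grip": 45, "translation": [-1.5, 0, 0], "rot": [0, 0, 0]}, {"grip": 45, "translation": [-0.5, -2, 0], "rot": [0, 0, 0]}, {"grip": 45, "translation": [0, -4, 0], "rot": [0, 0, 0]}, {"grip": 45, "translation": [0, -4, 0], "rot": [0, 0, 0]}]'

```text
clock: 5.18
position: [0.4714, -0.1471, 0.1344]
orientation: [-0.704, 0.047, -0.035, 0.708]
force: [1.3, -0.1, 0.7]
width: 0.0394
```

Request:
drive_tool --motion '[{"grip": 45, "translation": [0, -1, 0], "rot": [0, 0.12, 0]}, {"grip": 45, "translation": [0, 0, 0], "rot": [0, 0.12, 0]}, {"grip": 45, "translation": [0, 0, 0], "rot": [0, 0.12, 0]}, {"grip": 45, "translation": [0, 0, 0], "rot": [0, 0.12, 0]}, {"grip": 45, "translation": [0, 0, 0], "rot": [0, 0.12, 0]}]'

```text
clock: 5.6
position: [0.4811, -0.1495, 0.1555]
orientation: [-0.657, 0.253, -0.257, 0.662]
force: [0.5, -0.0, -0.5]
width: 0.0397
```

Request:
drive_tool --motion '[{"grip": 45, "translation": [0, 0, 0], "rot": [0, 0.12, 0]}, {"grip": 45, "translation": [0, 0, 0], "rot": [0, 0.12, 0]}, {"grip": 45, "translation": [0, 0, 0], "rot": [0, 0.12, 0]}, {"grip": 45, "translation": [0, 0, 0], "rot": [0, 0.12, 0]}, {"grip": 45, "translation": [0, 0, 0], "rot": [0, 0.12, 0]}]'

```text
clock: 6.02
position: [0.4863, -0.1501, 0.1576]
orientation: [-0.545, 0.441, -0.45, 0.553]
force: [-0.4, 0.4, -0.6]
width: 0.0394
```

```bash
python3 -c "
from h import *
go(-.055,-.265,.12,-np.pi/2)
d=get_image('top');save(d,'top3.png')
i=cv2.imread('pics/top3.png')[150:290,285:435];cv2.imwrite('pics/top3d.png',cv2.resize(i,None,fx=4,fy=4,interpolation=cv2.INTER_CUBIC))
"
```

```text
now fence -0.132 -0.1712 z 0.1576 shift cm [11.35  3.85  4.2 ] after turn [9.38 3.76 7.7 ] rot [-0.017  0.329 -0.   ] q [-0.31  0.53  0.67  2.03 -0.5   0.73  0.89] F [-0.4  0.4 -0.6] t 6.0167
```

View pics/top3d.png

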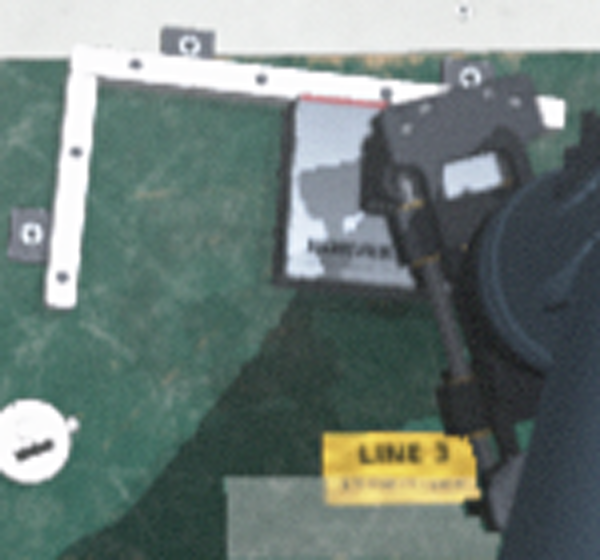

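The box now sits along the long bar, with its far-left top corner at (299,97). I'll continue to behind its right-hand side.

Request:
drive_tool --motion '[{"grip": 45, "translation": [3.8, 0, 1.4], "rot": [0, 0, 0]}, {"grip": 45, "translation": [3.8, 0, 1.4], "rot": [0, 0, 0]}, {"grip": 45, "translation": [3.8, 0, 1.4], "rot": [0, 0, 0]}, {"grip": 45, "translation": [0, 0, 0], "rot": [-0.01, 0.12, 0]}, {"grip": 45, "translation": [0, 0, 0], "rot": [-0.01, 0.12, 0]}]'

```text
clock: 6.48
position: [0.5548, -0.2556, 0.1578]
orientation: [-0.494, 0.506, -0.506, 0.493]
force: [0.8, 1.2, -0.2]
width: 0.0401
```

Request:
drive_tool --motion '[{"grip": 45, "translation": [0, 0, 0], "rot": [0, 0.09, 0]}, {"grip": 45, "translation": [0, 0, 0], "rot": [0, 0, 0]}]'

```text
clock: 6.65
position: [0.5564, -0.258, 0.1577]
orientation: [0.47, -0.528, 0.53, -0.468]
force: [0.8, 0.1, -0.1]
width: 0.0393
```

```bash
python3 -c "
from h import *
go(-.055,-.268,.038,-np.pi/2)
"
```

```text
now fence -0.0494 -0.2699 z 0.1577 shift cm [-0.23 11.97 -0.55] after turn [-0.19 11.97 -0.56] rot [0.    0.002 0.004] q [-0.14  0.72  0.73  1.75 -0.59  0.9   0.73] F [ 0.8  0.1 -0.1] t 6.65
```

Request:
drive_tool --motion '[{"grip": 45, "translation": [0, 4, -0.5], "rot": [0, 0, 0]}, {"grip": 45, "translation": [0, 4, 0], "rot": [0, 0, 0]}, {"grip": 45, "translation": [0, 3, 0], "rot": [0, 0, 0]}, {"grip": 45, "translation": [0, 0.7, 0], "rot": [0, 0, 0]}, {"grip": 45, "translation": [0, 0, 0], "rot": [0, 0, 0]}]'

```text
clock: 7.07
position: [0.5563, -0.2586, 0.0394]
orientation: [0.476, -0.519, 0.526, -0.477]
force: [-0.7, -0.2, 0.4]
width: 0.0396
```

```bash
python3 -c "
from h import *
go(-.055,-.127,.038,-np.pi/2)
"
```

```text
now fence -0.0494 -0.2706 z 0.0394 shift cm [-14.37   0.05  -0.17] after turn [-14.36   0.14  -0.56] rot [-0.009  0.028  0.006] q [-0.05  0.87  0.59  1.78 -0.72  0.7   0.84] F [-0.7 -0.2  0.4] t 7.0667
```

Request:
drive_tool --motion '[{"grip": 45, "translation": [-0.6, 0, -0.4], "rot": [0, 0.028, 0]}, {"grip": 45, "translation": [-0.7, 0, 0], "rot": [0, 0, 0]}, {"grip": 45, "translation": [-0.7, 0, 0], "rot": [0, 0, 0]}, {"grip": 45, "translation": [-0.7, 0, 0], "rot": [0, 0, 0]}, {"grip": 45, "translation": [-0.8, 0, 0], "rot": [0, 0, 0]}]'

```text
clock: 7.48
position: [0.5591, -0.2231, 0.0453]
orientation: [0.467, -0.523, 0.535, -0.471]
force: [1.1, -0.5, 1.0]
width: 0.0394
```

Request:
drive_tool --motion '[{"grip": 45, "translation": [-0.8, 0, 0], "rot": [0, 0, 0]}, {"grip": 45, "translation": [-0.8, 0, 0], "rot": [0, 0, 0]}, {"grip": 45, "translation": [-0.8, 0, 0], "rot": [0, 0, 0]}, {"grip": 45, "translation": [-0.8, 0, 0], "rot": [0, 0, 0]}, {"grip": 45, "translation": [-0.8, 0, 0], "rot": [0, 0, 0]}]'

```text
clock: 7.9
position: [0.5657, -0.1787, 0.0471]
orientation: [0.467, -0.521, 0.536, -0.472]
force: [0.5, -1.3, -0.3]
width: 0.0396
```

```bash
python3 -c "
from h import *
go(-.055,-.127,.038,-np.pi/2)
d=get_image('top');save(d,'top4.png')
i=cv2.imread('pics/top4.png')[150:290,285:435];cv2.imwrite('pics/top4d.png',cv2.resize(i,None,fx=4,fy=4,interpolation=cv2.INTER_CUBIC))
"
```

```text
now fence -0.0497 -0.1901 z 0.0471 shift cm [-6.32  0.84 -0.53] after turn [-6.31  0.91 -0.53] rot [-0.02   0.003  0.009] q [-0.2   0.84  0.6   1.85 -0.74  0.67  0.72] F [ 0.5 -1.3 -0.3] t 7.9
```

View pics/top4d.png

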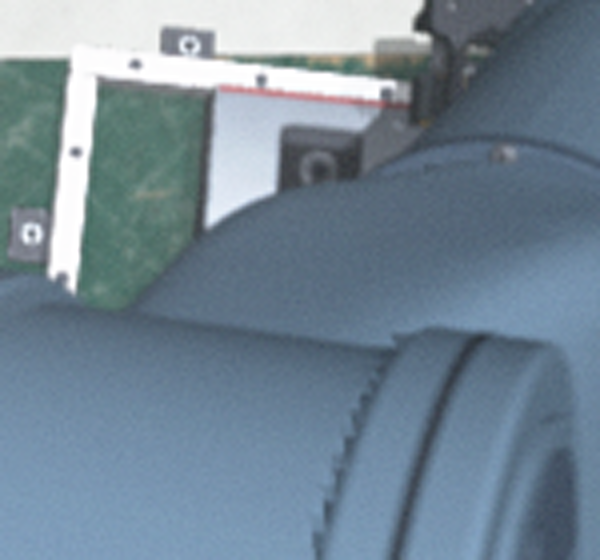

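The box is sliding along the bar; its left edge is now at about x=212 against the short bar's inner face at 97. The tool has drifted up 8 mm, so I'll add a little downward motion.

Request:
drive_tool --motion '[{"grip": 45, "translation": [-0.8, 0.3, -0.1], "rot": [-0.01, 0, 0.005]}, {"grip": 45, "translation": [-0.8, 0.3, -0.1], "rot": [-0.01, 0, 0]}, {"grip": 45, "translation": [-0.8, 0.3, 0], "rot": [0, 0, 0]}, {"grip": 45, "translation": [-0.8, 0.2, 0], "rot": [0, 0, 0]}, {"grip": 45, "translation": [-0.7, 0.1, 0], "rot": [0, 0, 0]}]'

```text
clock: 8.37
position: [0.5698, -0.1373, 0.0345]
orientation: [0.471, -0.527, 0.53, -0.468]
force: [0.1, -2.1, 2.5]
width: 0.0394
```

Request:
drive_tool --motion '[{"grip": 45, "translation": [-0.6, 0, 0], "rot": [0, 0, 0]}, {"grip": 45, "translation": [-0.5, 0, 0], "rot": [0, 0, 0]}, {"grip": 45, "translation": [-0.4, 0, 0], "rot": [0, 0, 0]}]'

```text
clock: 8.62
position: [0.5715, -0.1198, 0.0337]
orientation: [0.471, -0.528, 0.53, -0.468]
force: [-0.3, -2.1, 1.3]
width: 0.0395
```

```bash
python3 -c "
from h import *
go(-.055,-.127,.038,-np.pi/2)
"
```

```text
now fence -0.0511 -0.1309 z 0.0337 shift cm [-0.39 -0.44 -0.39] after turn [-0.39 -0.43 -0.39] rot [0.001 0.003 0.006] q [-0.3   0.86  0.6   1.85 -0.75  0.67  0.63] F [-0.3 -2.1  1.3] t 8.6167
```

Request:
drive_tool --motion '[{"grip": 45, "translation": [-0.4, -0.1, 0], "rot": [0, 0, 0]}, {"grip": 45, "translation": [-0.4, -0.1, 0], "rot": [0, 0, 0]}, {"grip": 45, "translation": [-0.3, 0, 0], "rot": [0, 0, 0]}]'

```text
clock: 8.87
position: [0.5701, -0.1162, 0.036]
orientation: [0.472, -0.526, 0.534, -0.463]
force: [0.8, -6.7, -0.2]
width: 0.0396
```

```bash
python3 -c "
from h import *
go(-.055,-.127,.038,-np.pi/2)
"
```

```text
now fence -0.0528 -0.1275 z 0.036 shift cm [-0.05 -0.2  -0.22] after turn [-0.05 -0.2  -0.22] rot [ 0.001 -0.004  0.018] q [-0.32  0.86  0.61  1.86 -0.74  0.67  0.61] F [ 0.8 -6.7 -0.2] t 8.8667
```

Request:
drive_tool --motion '[{"grip": 45, "translation": [-0.4, 0, 0], "rot": [0, 0, 0]}, {"grip": 45, "translation": [-0.5, 0, 0], "rot": [0, 0, 0]}, {"grip": 45, "translation": [-0.5, 0, 0], "rot": [0, 0, 0]}]'

```text
clock: 9.12
position: [0.5698, -0.1159, 0.0374]
orientation: [0.474, -0.523, 0.542, -0.456]
force: [-2.2, -12.7, 0.3]
width: 0.0399
```

Request:
drive_tool --motion '[{"grip": 45, "translation": [1.2, 0, 0], "rot": [0, 0, 0]}, {"grip": 45, "translation": [1.5, 0, 0], "rot": [0, 0, 0]}, {"grip": 45, "translation": [1.0, -2, 0], "rot": [0, 0, 0]}, {"grip": 45, "translation": [2, -3.5, 0], "rot": [0, 0, 0]}, {"grip": 45, "translation": [2, -3.5, 0], "rot": [0, 0, 0]}]'

```text
clock: 9.53
position: [0.5546, -0.1858, 0.1251]
orientation: [0.477, -0.528, 0.535, -0.456]
force: [0.3, 0.2, 1.4]
width: 0.0399
```

Request:
drive_tool --motion '[{"grip": 45, "translation": [2.5, -3, 0], "rot": [0, 0, 0]}, {"grip": 45, "translation": [4, -1, 0], "rot": [0, 0, 0]}, {"grip": 45, "translation": [4, 0, 0], "rot": [0, 0, 0]}, {"grip": 45, "translation": [4, 0, 0], "rot": [0, 0, 0]}, {"grip": 45, "translation": [0, 0, 0], "rot": [0, 0, 0]}]'

```text
clock: 9.95
position: [0.5365, -0.3399, 0.1802]
orientation: [0.474, -0.525, 0.538, -0.459]
force: [-0.4, -1.0, -0.4]
width: 0.0397
```

```bash
python3 -c "
from h import *
go(-.111,-.06,.15,0)
d=get_image('top');save(d,'top5.png')
i=cv2.imread('pics/top5.png')[155:255,290:390];cv2.imwrite('pics/top5d.png',cv2.resize(i,None,fx=6,fy=6,interpolation=cv2.INTER_CUBIC))
"
```

```text
now fence -0.0593 -0.3536 z 0.1802 shift cm [-29.39   2.19  -5.42] after turn [-5.17  3.02 29.36] rot [ 0.023 -1.579  0.021] q [-0.03  0.73  0.77  1.69 -0.57  0.95  0.82] F [-0.4 -1.  -0.4] t 9.95
```

View pics/top5d.png

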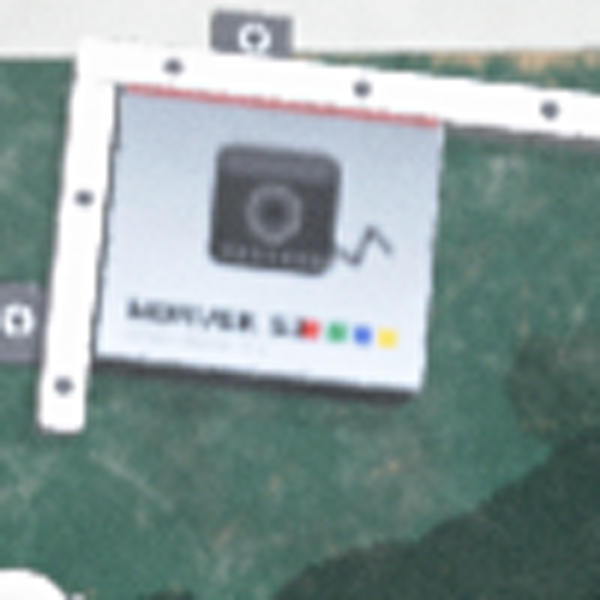

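```bash
python3 - <<'E'
from h import *
d=get_image("top")
f=lambda x,y:((x+.5)/4-.5-5+0,(y+.5)/4-.5-5)
# all in top0d (x4, origin 285,150) converted to the 6x crop (origin 290,155)
c=lambda p:(((p[0]+.5)/4-.5-5+.5)*6-.5,((p[1]+.5)/4-.5-5+.5)*6-.5)
meas(d,[(121,86),(443,125),(424,392),(98,357)],[c(p) for p in[(97,82),(563,129),(75,307)]],290,155,6)
# predicted top outline at home
cc,n=np.cos(YF),np.sin(YF)
for x,y in((0,0),(0,-.118),(-.102,-.118),(-.102,0)):
    u,v=proj(d,[OF[0]+cc*x-n*y,OF[1]+n*x+cc*y,.043]);print(((u-290+.5)*6-.5).round(),((v-155+.5)*6-.5).round())
for o in("counter","stop_block","hex_key"):
    for b in spot_point("top",o)[:1]:r,k=b["centre"];print(o,ray(d,k*560,r*420,0).round(3))
E
```

```text
box corners [[0.6361, 0.0037], [0.6198, -0.1124], [0.5224, -0.1004], [0.5371, 0.0151]] sides [np.float64(0.1172), np.float64(0.0981), np.float64(0.1164), np.float64(0.0996)]
fence [[0.6383, 0.0041], [0.6074, -0.2534], [0.5133, 0.02]] [np.float64(0.259), np.float64(0.126)]
fence yaw -0.11921269427904502 -0.1263661312566184 box yaw -0.11808868497254495 -0.13339330404184319 c [ 0.57885473 -0.04851155]
box in fence [-0.0527284  -0.05932606] dyaw 0.0011240093065000706
corners in fence [[-0.0021, -0.0007], [-0.0045, -0.1179], [-0.1026, -0.1176], [-0.1017, -0.0012]]
120.0 81.0
445.0 114.0
425.0 392.0
95.0 358.0
counter [0.445 0.041 0.   ]
stop_block [0.607 0.403 0.   ]
hex_key [0.48  0.289 0.   ]
```

The box is in the corner: centre (-0.0527,-0.0593), roughly square. Its right end looks 2–4 mm off the long bar, though (top edge at pixel 125, predicted 114). I'll do one more gentle two-finger press in +x. The bystanders are within about 1 cm of where they were first detected, which is detector noise; they haven't been touched.

Request:
drive_tool --motion '[{"grip": 45, "translation": [0, 0, 0], "rot": [0, -0.12, 0]}, {"grip": 45, "translation": [0, 0, 0], "rot": [0, -0.12, 0]}, {"grip": 45, "translation": [0, 0, 0], "rot": [0, -0.12, 0]}, {"grip": 45, "translation": [0, 0, 0], "rot": [0, -0.12, 0]}, {"grip": 45, "translation": [0, 0, 0], "rot": [0, -0.12, 0]}]'

```text
clock: 10.62
position: [0.544, -0.316, 0.1742]
orientation: [0.616, -0.359, 0.357, -0.604]
force: [0.3, -0.6, 0.2]
width: 0.0393
```

Request:
drive_tool --motion '[{"grip": 45, "translation": [0, 0, 0], "rot": [0, -0.12, 0]}, {"grip": 45, "translation": [0, 0, 0], "rot": [0, -0.12, 0]}, {"grip": 45, "translation": [0, 0, 0], "rot": [0, -0.12, 0]}, {"grip": 45, "translation": [0, 0, 0], "rot": [0, -0.12, 0]}, {"grip": 45, "translation": [0, 0, 0], "rot": [0, -0.12, 0]}]'

```text
clock: 11.03
position: [0.5474, -0.3033, 0.1718]
orientation: [0.693, -0.157, 0.149, -0.687]
force: [-1.0, 0.4, -0.1]
width: 0.0396
```

Request:
drive_tool --motion '[{"grip": 45, "translation": [0, 0, 0], "rot": [0, -0.12, 0]}, {"grip": 45, "translation": [0, 0, 0], "rot": [0, -0.12, 0]}, {"grip": 45, "translation": [0, 0, 0], "rot": [0, -0.12, 0]}, {"grip": 45, "translation": [0, 0, 0], "rot": [0, 0, 0]}]'

```text
clock: 11.37
position: [0.5498, -0.2938, 0.1703]
orientation: [0.707, -0.025, 0.014, -0.706]
force: [0.4, -0.3, 0.1]
width: 0.0398
```

```bash
python3 -c "
from h import *
go(-.145,-.065,.12,0)
"
```

```text
now fence -0.0516 -0.3062 z 0.1703 shift cm [-7.63  5.12 24.7 ] after turn [-9.34  5.03 24.12] rot [ 0.002  0.067 -0.015] q [ 0.18  0.63  0.34  1.69 -0.25  0.88  2.13] F [ 0.4 -0.3  0.1] t 11.3667
```

Request:
drive_tool --motion '[{"grip": 45, "translation": [-1.2, 0, 3.8], "rot": [0, 0, 0]}, {"grip": 45, "translation": [-1.2, 0, 3.8], "rot": [0, 0, 0]}, {"grip": 45, "translation": [-1.2, 0, 3.8], "rot": [0, 0, 0]}, {"grip": 45, "translation": [-1.2, 0, 3.8], "rot": [0, 0, 0]}, {"grip": 45, "translation": [-1.2, 0, 3.8], "rot": [0, 0, 0]}]'

```text
clock: 11.78
position: [0.5009, -0.0983, 0.1696]
orientation: [0.708, -0.032, 0.022, -0.705]
force: [0.4, 0.9, -0.7]
width: 0.0397
```

Request:
drive_tool --motion '[{"grip": 45, "translation": [-1.0, 0, 3.5], "rot": [0, 0, -0.015]}, {"grip": 45, "translation": [-0.8, 1, 1], "rot": [0, 0.067, 0]}, {"grip": 45, "translation": [0, 1, 0], "rot": [0, 0, 0]}, {"grip": 45, "translation": [0, 0, 0], "rot": [0, 0, 0]}]'

```text
clock: 12.12
position: [0.483, -0.035, 0.1483]
orientation: [-0.705, 0.049, -0.048, 0.706]
force: [0.5, -1.0, 0.3]
width: 0.0397
```

```bash
python3 -c "
from h import *
go(-.14,-.065,.038,0)
"
```

```text
now fence -0.1492 -0.0575 z 0.1483 shift cm [ 0.95 11.03 -0.76] after turn [ 0.92 11.03 -0.75] rot [-0.002 -0.016 -0.002] q [-0.29  0.45  0.33  2.07 -0.24  0.66  1.64] F [ 0.5 -1.   0.3] t 12.1167
```

Request:
drive_tool --motion '[{"grip": 45, "translation": [0, 4, -0.7], "rot": [0, -0.016, 0]}, {"grip": 45, "translation": [0, 4, 0], "rot": [0, 0, 0]}, {"grip": 45, "translation": [0, 2.5, 0], "rot": [0, 0, 0]}, {"grip": 45, "translation": [0, 0.4, 0], "rot": [0, 0, 0]}, {"grip": 45, "translation": [0, 0, 0], "rot": [0, 0, 0]}]'

```text
clock: 12.53
position: [0.4876, -0.0461, 0.0367]
orientation: [-0.706, 0.041, -0.045, 0.706]
force: [-0.6, -0.1, 0.0]
width: 0.0396
```

```bash
python3 -c "
from h import *
go(-.111,-.065,.038,0)
"
```

```text
now fence -0.1432 -0.0679 z 0.0367 shift cm [ 3.22 -0.11  0.3 ] after turn [ 3.22 -0.13  0.29] rot [-0.001 -0.002  0.006] q [-0.17  0.67  0.22  2.08 -0.34  0.42  1.76] F [-0.6 -0.1  0. ] t 12.5333
```

Request:
drive_tool --motion '[{"grip": 45, "translation": [0.7, 0, 0], "rot": [0, 0, 0]}, {"grip": 45, "translation": [0.7, 0, 0], "rot": [0, 0, 0]}, {"grip": 45, "translation": [0.6, 0, 0], "rot": [0, 0, 0]}, {"grip": 45, "translation": [0.5, 0, 0], "rot": [0, 0, 0]}, {"grip": 45, "translation": [0.5, 0, 0], "rot": [0, 0, 0]}]'

```text
clock: 12.95
position: [0.5224, -0.0527, 0.0418]
orientation: [0.706, -0.041, 0.048, -0.706]
force: [-18.8, 7.8, 3.0]
width: 0.0396
```

Request:
drive_tool --motion '[{"grip": 45, "translation": [0.5, 0, 0], "rot": [0, 0, 0]}, {"grip": 45, "translation": [0.5, 0, 0], "rot": [0, 0, 0]}, {"grip": 45, "translation": [0.6, 0, 0], "rot": [0, 0, 0]}]'

```text
clock: 13.2
position: [0.5226, -0.0526, 0.0411]
orientation: [-0.704, 0.055, -0.036, 0.707]
force: [-16.9, 2.0, 14.5]
width: 0.0397
```

```bash
python3 -c "
from h import *
go(-.111,-.065,.038,0)
"
```

```text
now fence -0.1077 -0.0701 z 0.0411 shift cm [-0.33  0.32  0.5 ] after turn [-0.33  0.31  0.51] rot [-0.003 -0.007 -0.027] q [-0.17  0.71  0.24  1.97 -0.33  0.53  1.75] F [-16.9   2.   14.5] t 13.2
```

Request:
drive_tool --motion '[{"grip": 45, "translation": [-1.5, 0, 0], "rot": [0, 0, 0]}, {"grip": 45, "translation": [-2, 0, 0], "rot": [0, 0, 0]}, {"grip": 45, "translation": [-1, -3, 0], "rot": [0, 0, 0]}, {"grip": 45, "translation": [-1, -4, 0], "rot": [0, 0, 0]}, {"grip": 45, "translation": [0, -4, 0], "rot": [0, 0, 0]}]'

```text
clock: 13.62
position: [0.4651, -0.0454, 0.1513]
orientation: [-0.704, 0.06, -0.03, 0.707]
force: [1.0, 0.4, -0.1]
width: 0.0396
```

Request:
drive_tool --motion '[{"grip": 45, "translation": [0, -2, -4], "rot": [0, 0, 0]}, {"grip": 45, "translation": [0, 0, -4], "rot": [0, 0, 0]}, {"grip": 45, "translation": [0, 0, -4], "rot": [0, 0, 0]}, {"grip": 45, "translation": [0, 0, -4], "rot": [0, 0, 0]}, {"grip": 45, "translation": [0, 0, -4], "rot": [0, 0, 0]}]'

```text
clock: 14.03
position: [0.4535, -0.2371, 0.1827]
orientation: [-0.703, 0.042, -0.03, 0.709]
force: [1.1, 0.1, 0.0]
width: 0.0396
```

```bash
python3 -c "
from h import *
go(-.111,-.065,.038,0)
d=get_image('top');save(d,'top6.png')
i=cv2.imread('pics/top6.png')[155:255,290:390];cv2.imwrite('pics/top6d.png',cv2.resize(i,None,fx=6,fy=6,interpolation=cv2.INTER_CUBIC))
"
```

```text
now fence -0.1541 -0.2616 z 0.1827 shift cm [ 4.93 14.54 19.47] after turn [ 4.31 14.47 19.66] rot [-0.008  0.018 -0.018] q [ 0.09  0.45  0.39  1.97 -0.23  0.79  2.08] F [1.1 0.1 0. ] t 14.0333
```

View pics/top6d.png

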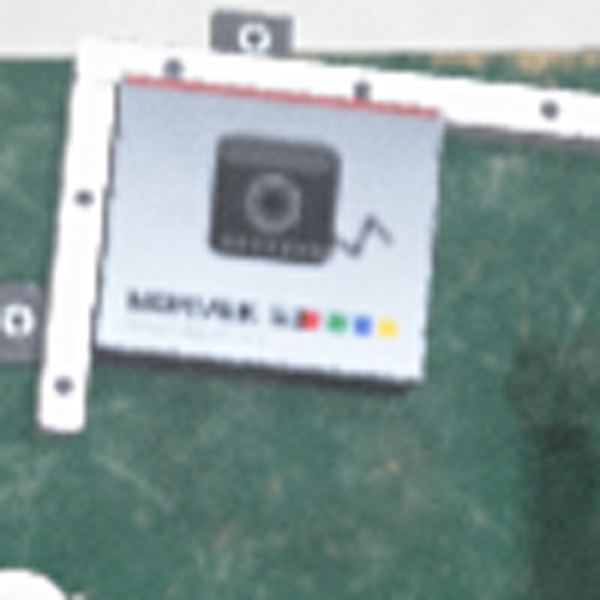

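Both box edges run parallel to the bars now. The red edge sits 14 px below the bar's screw holes at x=174 and also at x=361. The box moved about 3 mm in +x in this press and kept its place against the short bar (left edge 98–122 px, unchanged within 1 px). The hand is clear, so I'm handing in.

```bash
python3 - <<'E'
from h import *
d=get_image("top")
c=lambda p:(((p[0]+.5)/4-.5-5+.5)*6-.5,((p[1]+.5)/4-.5-5+.5)*6-.5)
meas(d,[(122,76),(443,114),(424,381),(98,347)],[c(p) for p in[(97,82),(563,129),(75,307)]],290,155,6)
print(close_job())
E
```

```text
box corners [[0.6398, 0.0032], [0.6238, -0.1126], [0.5264, -0.1006], [0.5407, 0.015]] sides [np.float64(0.1169), np.float64(0.0982), np.float64(0.1165), np.float64(0.0998)]
fence [[0.6383, 0.0041], [0.6074, -0.2534], [0.5133, 0.02]] [np.float64(0.259), np.float64(0.126)]
fence yaw -0.11921269427904502 -0.1263661312566184 box yaw -0.11985473910918852 -0.13041440274747962 c [ 0.5826925  -0.04876456]
box in fence [-0.04888779 -0.05912085] dyaw -0.0006420448301435039
corners in fence [[0.0016, -0.0007], [-0.0004, -0.1176], [-0.0986, -0.1173], [-0.0981, -0.0008]]
the job is handed in; nothing more can be done
None
```

The box is in the corner, with its long side against the long bar and a short side against the short bar. I handed the job in at about 14 s, and no verdict came back.

**How:** I used the two fingers, held 40 mm apart and low on the box. The first push squared the box onto the long bar, and the second slid it along to the short bar. A picture then showed it had come about 3 mm off the long bar, so I pressed it back before backing the hand away.

**Last checks:**
- **Position:** the last picture puts the box at (-0.049, -0.059) m in the fence's frame, inside the limits and about 2 mm from the ideal in x. That is roughly the calibration error.
- **Squareness:** the angle from the box's short sides and the long bar is under 0.001 rad. Using its long edge instead gives about 0.011 rad; the limit is 0.035. The box edge also looked parallel to the bar's row of screw holes.
- **Contact:** the hand stopped firmly, at about 13 N towards the short bar and about 17–19 N towards the long bar. The final press did not visibly move the box away from the short bar.
- **Disagreement:** the measured box edge lies up to 1.6 mm inside the long bar's face, which can't be real. The fence measurement is therefore off by 2–3 mm in x, so the contact force is the better evidence there.
- **Bystanders:** before the last press, the counter and stop block measured within 4 mm of where they started and the hex key within 10 mm. I put that down to detector noise, since the hand never went near the stop block or hex key at bench height. I did not measure the tape roll or check any of them again after the final press.

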